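# Hang the tray carrier on the lipped rail

## Robot

A 7-joint arm with a two-finger parallel gripper is mounted at the origin on a cart in front of the work surface, level with it; the furniture and walls round the work are solid. World frame = base frame: x ahead of the robot, y to its left, z up, the work surface at z = 0. Lengths are in m, angles in rad, forces in N, time in s.
With the tool pointing down it reaches from about 0.425 to 0.925 m from the base axis. Payload 6.8 kg.
Tool frame: the origin (TCP) lies midway between the tips of the shut fingers; the grasp point (between the pads) lies 19 mm behind it; z points along the fingers, y is the line along which they close (so a half turn about z gives the same grasp; the last joint's range is limited). The gripper opens to 85 mm and grips with 20 to 120 N. Pads are 22 mm wide; open, the fingers measure 114 mm over their backs; the gripper's body (76 mm by 85 mm) begins 54 mm behind the grasp point. The pads swing forward as they close: fully open they stand 13 mm farther back than shut.
Start: joints at [1.084, 0.477, 0.022, 1.555, -0.011, 1.109, -0.083], TCP at [0.25, -0.627, 0.193] pointing down, gripper open.
Joint ranges: [-2.96, 2.96], [-0.34, 2.1], [-1.41, 1.46], [0.24, 2.44], [-1.37, 4.51], [0.17, 1.92], [-2.96, 2.96]. Speed limits (rad/s): [2.39, 2.39, 3.14, 3.14, 3.14, 3.14, 3.14].

## Interface

Orientations are given as a rotation vector (axis times angle).
In Python, from bench import r gives the robot as it stands. The module is installed in compiled form; this text tells all that it offers.
- The arm moves only by the tool apply_moves, never from a script. Its argument "rows" is a list of rows, each a list of 6 numbers: the shift along the tool's x, y, z scaled (see below), then the turn, a rotation vector about the tool's x, y, z scaled (see below). A call has 1 to 5 rows; each row is the pose to reach, as a shift and turn from the pose commanded when the call began, along the tool's axes at that moment; what a row does not reach only later rows make up. The controller multiplies each number of a shift by 0.25 m and each number of a turn by 90 degrees. A row lasts 1/8 s, in which the tool goes at most 62.5 mm and 10.7 degrees, less where a joint would pass 70% of its speed; a pose out of reach is approached as far as the arm can. A call with a number of a shift or a turn outside -1 to 1 is refused whole. A call with a gripper value outside its range is refused whole. "claw" is the opening, from 0 (shut) to 1 (fully open), set as the call begins (left out, the last holds). The fingers move at their own pace and stop on an object; "newtons" is the grip in N (left out, the last holds). Time passes only in rows, so rows that repeat a pose let the fingers close. It gives the time, the measured TCP pose, the force, the opening and the grip force at its end, in the units of the state.
- r.get_obs(): the state, without advancing time (a new reading comes with each control period).
- r.grab_frame(name): name is "side" or "top" or "wrist"; returns a dict with "pixels" (400x640x3 uint8, red, green, blue), "intrinsics" (3x3 intrinsics, pixels), "eye" and "attitude" of the camera in the world. Camera axes: x right, y up, looking along -z (the intrinsics and any distortion apply to the point x, -y, -z); pixel columns grow to the right and rows downward; lengths in m; the calibration is good to about 2 mm. The wrist camera is an equidistant fisheye: a pixel r from the principal point sees the ray r / f radians off the axis. A picture is of the moment at which its call begins. There is no depth.
- r.hand_in(): hands the job in; it is judged then, once.
Trained networks look in a picture, given as the dict that the camera call returned (one of the last four; its "shot" number tells which), for a name from the list of things; names that differ only in an ending like _2 or _b are one class to them, and where a whole thing is asked for, a point or a joint stands for the part that bears it (a point fixed in the world has none). Each returns a list of dicts, best first, with "conf" (0 to 1); they miss things now and then, are a little off and sometimes report something else, mostly with a low value. They report only what shows in the picture. A call takes as long as a camera call.
- r.search_frame(picture, thing): "rect" ([left, top, width, height] in pixels, round what is visible of it).
- r.outline_of(picture, thing): "pixels" (400x640 bool, what is visible of it) and "rect" ([left, top, width, height] in pixels, round what is visible of it).
- r.landmark_of(picture, thing): "point" ([column, row] in pixels: a listed point, or the origin of a listed thing).
The state is a dict: "clock": time; "joints": joint angles; "qvel": joint speeds; "tau": joint torques, N m; "tcp_pos": TCP position; "orientation": TCP orientation; "contact_force": force on the tool from outside, world axes, zero at the start; "moment": the same for the moment, N m; "grip_width": finger opening in m; "gripper_force": force on a finger pad.
Only numpy, scipy, OpenCV 4.12 (cv2) and the standard library are available. Lean on these libraries where they do the work, as an engineer would, in place of code of your own. Each camera call takes 0.05 s, during which the arm holds its last target. There are 200 camera calls.

## Task

Hang the carrier with the broad rectangular tray on the rail: bring it in from the side of the lip that faces the robot, lift its turned-down toe over that lip and lower it until the toe sits fully down in the channel, hanging level and square to the rail with its upright post in front, near the middle of the rail. Let go of it, and leave the smaller carrier with the round foot standing where it is.

Things in the scene. Friction and masses are not known exactly. Their poses are not given: they have to be found in the camera images.
- tray_carrier_grip (a point): Grip fin of the carrier to hang, a loose C-shaped metal hanger, 164 mm high, 0.35 kg, standing on its tray. Dark upright fin 28 mm along x, 14 mm along y, 48 mm high, on the arm straight above the toe and the centre of mass. Point: 20 mm below the fin's top, 28 mm above the arm, 144 mm above the tray's underside. x points from the post into the C's open mouth, z up.
- tray_carrier_toe (a point): Middle of the underside of its toe, 66 mm straight below the grip point; same axes. The toe is the arm's end turned down: 10 mm thick in x, 36 mm wide, 30 mm long. The mouth below it is open for 67 mm, then comes the tray (x -50 to +60 mm, 76 mm wide, 11 mm thick in all; underside 78 mm below the toe's).
- tray_carrier_post (a point): Middle of its upright post, 36 mm wide and 8 mm thick, 46 mm to -x of the toe; same axes. The post joins tray and arm; the arm (8 mm thick, 36 mm wide) runs from the post to the toe.
- disc_carrier_grip (a point): Grip fin of the other carrier, to be left alone: same form but smaller (118 mm high), loose, on a round foot 84 mm across; the point is 20 mm below its top, 98 mm above the bench. x points from its post into its mouth.
- rail_seat (a point): Middle of the channel floor of the fixed rail, 125 mm above the bench. y along the rail, x across it away from the robot. Channel 34 mm wide inside, open on top; lip (robot's side) and far wall 6 mm thick, 16 mm above the floor. Floor 5 mm thick, free below. End plates at y = +-115 mm, from bench to 28 mm above the floor. With the toe seated the tray hangs under the rail, 47 mm off the bench.

How it is judged:
By the outcome, as a careful person would: the job done as asked, in the order asked, and still so for the second after the job is handed in, with the robot touching nothing.
It also fails if it takes over 35 s, if anything falls off the work surface, if the arm or the gripper's body presses on something with over 40 N, if the wrist force passes 120 N, or if a joint passes its speed limit or range.

## Working session

There is one attempt and no reset: what is moved stays moved. The work goes in short steps, Python scripts to look and compute and a tool call to move; the robot and the scene stay as the last step left them, time stands still between calls to the robot, and variables do not carry over. Pictures are saved under pics/ and viewed, at most 10 in all, crops included, and the job is handed in when it is done.

Besides the shell and the picture viewer there is one more tool, called after ">>>" as name([rows], argument=value, ...), one row to a line, values as JSON. apply_moves: Moves the arm, as the interface text tells. Its arguments: {"type":"object","properties":{"rows":{"type":"array","items":{"type":"array","items":{"type":"number"}}},"claw":{"type":"number"},"newtons":{"type":"number"}},"required":["rows"]}

```bash
mkdir -p pics
cat > h.py <<'E'
import numpy as np, cv2
from scipy.spatial.transform import Rotation as R
from scipy.optimize import least_squares
from bench import r
T=['tray_carrier_grip','tray_carrier_toe','tray_carrier_post','disc_carrier_grip','rail_seat']
def ray(p,uv):
    K=np.array(p['intrinsics']);a=(uv[0]-K[0,2])/K[0,0];b=(uv[1]-K[1,2])/K[1,1]
    A=np.array(p['attitude'])
    if A.shape!=(3,3): A=R.from_rotvec(A).as_matrix() if A.size==3 else R.from_quat(A).as_matrix()
    if p.get('fish'):
        t=np.hypot(a,b);d=np.array([a/t*np.sin(t),b/t*np.sin(t),np.cos(t)]) if t>1e-9 else np.array([0,0,1.])
    else: d=np.array([a,b,1.])
    d=A@(d*[1,-1,-1]);return np.array(p['eye']),d/np.linalg.norm(d)
def tri(rs):
    M=0;v=0
    for o,d in rs:
        P=np.eye(3)-np.outer(d,d);M=M+P;v=v+P@o
    x=np.linalg.solve(M,v);return x,[np.linalg.norm((np.eye(3)-np.outer(d,d))@(x-o)) for o,d in rs]
def atz(p,uv,z):
    o,d=ray(p,uv);return o+d*(z-o[2])/d[2]
def shot(n,save=None):
    p=r.grab_frame(n);p['fish']=n=='wrist'
    if save: cv2.imwrite('pics/'+save+'.png',p['pixels'][:,:,::-1])
    return p
def lm(p,t):
    l=r.landmark_of({k:v for k,v in p.items() if k!='fish'},t);return [(np.round(q['point'],1).tolist(),round(q['conf'],2)) for q in l]
E
python3 - <<'E'
from h import *
np.set_printoptions(precision=4,suppress=True)
ps={n:shot(n,n+'0') for n in('side','top','wrist')}
for n,p in ps.items(): print(n,p['eye'],np.shape(p['attitude']),p['intrinsics'],p.keys())
for t in T:
    L={n:lm(p,t) for n,p in ps.items()};print(t,L)
    if L['side'] and L['top']: print(tri([ray(ps[n],L[n][0][0]) for n in('side','top')]))
o=r.get_obs();print(o['tcp_pos'],o['orientation'],R.from_rotvec(o['orientation']).as_matrix())
im=np.hstack([ps['side']['pixels'],ps['top']['pixels']])
E
```

```text
side [0.4249 1.0561 0.4482] (3,) [[469.1201   0.     326.5716]
 [  0.     469.1201 199.1566]
 [  0.       0.       1.    ]] dict_keys(['pixels', 'intrinsics', 'eye', 'attitude', 'shot', 'fish'])
top [0.3935 0.2521 1.0023] (3,) [[405.874    0.     319.6512]
 [  0.     405.874  196.8746]
 [  0.       0.       1.    ]] dict_keys(['pixels', 'intrinsics', 'eye', 'attitude', 'shot', 'fish'])
wrist [ 0.3172 -0.5994  0.3734] (3,) [[309.7069   0.     316.259 ]
 [  0.     309.7069 203.5309]
 [  0.       0.       1.    ]] dict_keys(['pixels', 'intrinsics', 'eye', 'attitude', 'shot', 'fish'])
tray_carrier_grip {'side': [([389.6, 183.7], 0.97)], 'top': [([267.3, 198.1], 0.47)], 'wrist': []}
(array([0.449 , 0.3626, 0.1998]), [np.float64(0.041130730643396556), np.float64(0.041130730643396646)])
tray_carrier_toe {'side': [([389.4, 211.5], 0.79)], 'top': [([338.7, 243.5], 0.83)], 'wrist': []}
(array([0.402 , 0.2129, 0.0821]), [np.float64(0.0011647205510105464), np.float64(0.0011647205510106704)])
tray_carrier_post {'side': [([412.9, 226.9], 0.71)], 'top': [([339.3, 262.9], 0.7)], 'wrist': []}
(array([0.3559, 0.2102, 0.0515]), [np.float64(0.0030190662610920494), np.float64(0.00301906626109209)])
disc_carrier_grip {'side': [([326.8, 235.8], 0.72)], 'top': [([270.2, 199.9], 0.97)], 'wrist': []}
(array([0.5014, 0.3679, 0.0978]), [np.float64(0.0027688165337212294), np.float64(0.002768816533721192)])
rail_seat {'side': [([284.8, 169.5], 0.63)], 'top': [([379.0, 140.0], 0.83)], 'wrist': []}
(array([0.6283, 0.1263, 0.1255]), [np.float64(0.0029762753083252672), np.float64(0.002976275308325145)])
[ 0.2496 -0.6272  0.1934] [3.0854 0.5914 0.    ] [[ 0.9291  0.3698  0.    ]
 [ 0.3698 -0.9291 -0.    ]
 [ 0.      0.     -1.    ]]
```

View pics/side0.png

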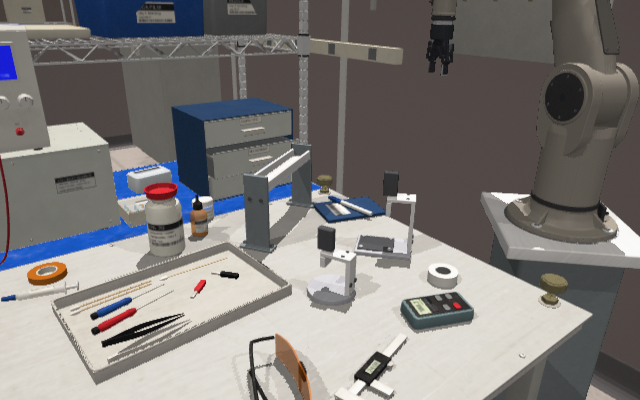

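View pics/top0.png

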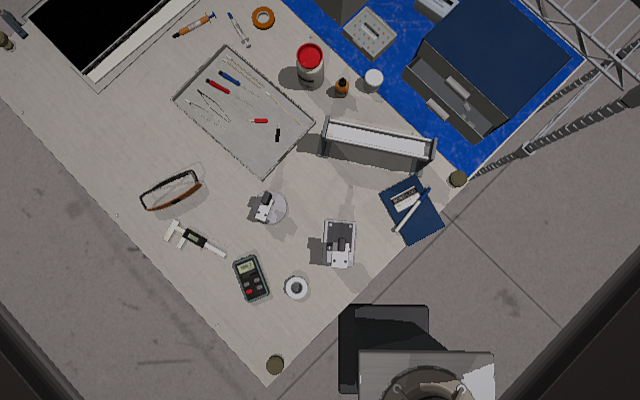

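The side view shows the tray carrier's fin at about (390,184), its tray at (383,243), the disc carrier at (327,240), and the rail between end plates at (258,210) and (302,175). In the top view the rail runs from (325,135) to (432,155), the tray carrier is at (339,243), and the disc carrier is at (268,205). The network confuses the two fins in the top view.

Run:
```python
from h import *
a=cv2.imread('pics/top0.png');
c1=cv2.resize(a[105:185,310:450],None,fx=5,fy=5,interpolation=cv2.INTER_CUBIC)[:,:700]
cv2.imwrite('pics/c1.png',c1)
c2=cv2.resize(a[205:280,300:375],None,fx=7,fy=7,interpolation=cv2.INTER_CUBIC)
cv2.imwrite('pics/c2.png',c2)
p=shot('top');s=shot('side')
def proj(p,X):
    A=R.from_rotvec(p['attitude']).as_matrix();v=A.T@(np.array(X)-p['eye'])*[1,-1,-1];q=p['intrinsics']@v;return (q[:2]/q[2]).round()
for X in [(.25,-.627,.3),(.4,-.4,.3),(.5,-.2,.3),(.52,0,.3),(.47,.15,.3)]: print(X,proj(p,X),proj(s,X))
print([lm(p,t) for t in T[:2]])
```

```text
(0.25, -0.627, 0.3) [849. 340.] [440.  56.]
(0.4, -0.4, 0.3) [702. 248.] [395.  62.]
(0.5, -0.2, 0.3) [581. 189.] [357.  69.]
(0.52, 0, 0.3) [466. 176.] [342.  79.]
(0.47, 0.15, 0.3) [380. 204.] [361.  91.]
[[([340.5, 243.4], 0.78)], [([340.2, 244.9], 0.98)]]
```

View pics/c1.png

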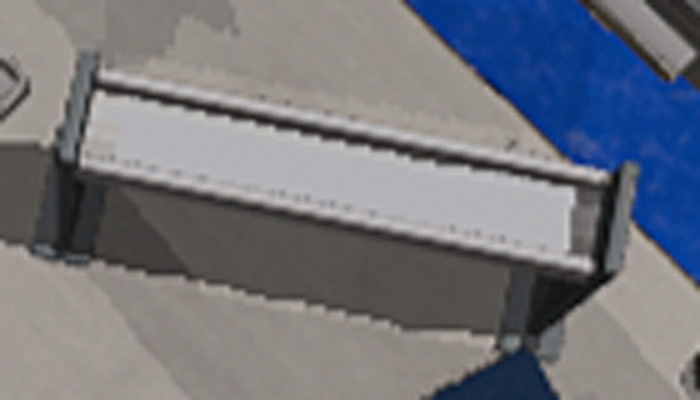

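View pics/c2.png

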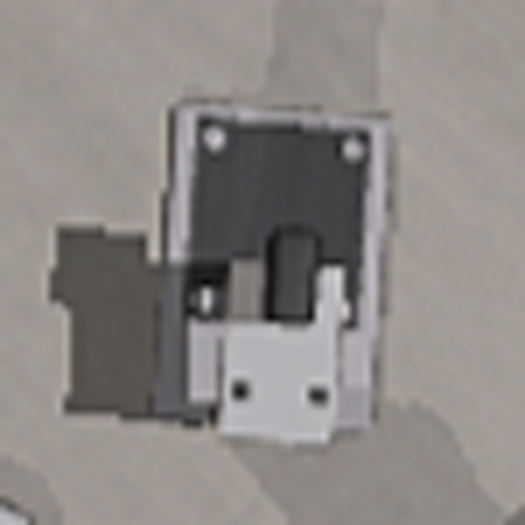

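The crops show the rail's near lip running from (326.4,138) to (428.4,158.6) and its far wall from (330,120) to (431.4,141). The tray's front edge runs from (326.4,220.4) to (356,221.7), and its right edge from (356,221.7) to (353.6,265.7).

Run:
```python
from h import *
np.set_printoptions(precision=4,suppress=True)
p=shot('top');s=shot('side')
def seg(a,b,z):
    A=atz(p,a,z);B=atz(p,b,z);d=B-A;print(A[:2],B[:2],np.linalg.norm(d),np.degrees(np.arctan2(d[1],d[0])));return (A+B)/2
m1=seg((326.4,138),(428.4,158.6),.141);m2=seg((330,120),(431.4,141),.141);print('rail mid',(m1+m2)/2)
seg((326.4,220.4),(356,221.7),.011);seg((353.6,265.7),(356,221.7),.011);seg((334.3,260.7),(345.4,261.4),.124)
def both(t,f=None):
    P=lm(p,t);S=lm(s,t);print(t,P,S)
    if P and S: print(tri([ray(p,P[0][0]),ray(s,S[0][0])]))
for t in T[:3]+['rail_seat']: both(t)
```

```text
[0.6306 0.2432] [0.5869 0.0223] 0.22514359087002425 -101.17782900700081
[0.6711 0.2357] [0.626  0.0149] 0.22528909473221875 -101.54684797024642
rail mid [0.6287 0.129  0.141 ]
[0.4597 0.2401] [0.4572 0.1678] 0.07234104300177721 -91.93365982524537
[0.3511 0.1737] [0.4572 0.1678] 0.10626267877750914 -3.157177296308675
[0.3661 0.2239] [0.3649 0.2002] 0.02376633923278938 -92.96337633225102
tray_carrier_grip [([342.6, 242.3], 0.97)] [([389.6, 180.0], 0.59)]
(array([0.405 , 0.2074, 0.1449]), [np.float64(7.418981391971584e-05), np.float64(7.418981391967499e-05)])
tray_carrier_toe [([338.0, 245.5], 0.86)] [([387.4, 212.2], 0.67)]
(array([0.4016, 0.2143, 0.0809]), [np.float64(0.0029618343097423663), np.float64(0.002961834309742312)])
tray_carrier_post [([336.9, 267.0], 0.89)] [([410.4, 225.5], 0.97)]
(array([0.354 , 0.2154, 0.0567]), [np.float64(0.004311887393262303), np.float64(0.004311887393262322)])
rail_seat [] [([285.9, 169.4], 0.92)]
```

>>> apply_moves([
  [0.0,-0.2,-0.2,0,0,0],
  [0.1,-0.4,-0.4,0,0,0],
  [0.2,-0.6,-0.5,0,0,0],
  [0.3,-0.7,-0.5,0,0,0],
  [0.4,-0.8,-0.5,0,0,0],
], claw=1)

```text
clock: 2.22
tcp_pos: [0.2694, -0.4027, 0.32]
orientation: [3.083, 0.593, 0.002]
contact_force: [1.0, 1.0, 0.1]
grip_width: 0.0857
gripper_force: 0.0
```

>>> apply_moves([
  [0.17,-0.09,0,0,0,0.05],
  [0.35,-0.18,0,0,0,0.11],
  [0.53,-0.28,0,0,0,0.17],
  [0.71,-0.38,0,0,0,0.22],
  [0.85,-0.55,0,0,0,0.27],
])

```text
clock: 2.85
tcp_pos: [0.4165, -0.1968, 0.3185]
orientation: [3.141, -0.076, 0.001]
contact_force: [0.6, 0.4, -0.0]
grip_width: 0.0854
gripper_force: 0.0
```

```bash
cat >> h.py <<'E'
def to(x,y,z,yaw):
    "units for a move to tcp x,y,z with tool down and tool-x yaw deg"
    o=r.get_obs();M=R.from_rotvec(o['orientation']);G=R.from_euler('xyz',[180,0,yaw],degrees=True)
    d=M.inv().apply(np.array([x,y,z])-o['tcp_pos'])/.25;t=(M.inv()*G).as_rotvec()/(np.pi/2)
    print('yaw',round(M.as_euler('xyz',degrees=True)[2],2),'shift',d.round(3),'turn',t.round(3))
E
python3 - <<'E'
from h import *
o=r.get_obs();print(o['clock'],o['tcp_pos'],o['joints'])
to(.47,0.0,.32,-2.7);to(.4045,.2105,.26,-2.7)
E
```

```text
2.85 [ 0.4164512  -0.19680208  0.31849744] [ 0.61848415  0.03022998 -0.31740372  1.85380411  0.00968374  1.25830714
 -1.32084393]
yaw -2.77 shift [ 0.176 -0.797 -0.006] turn [-0.    -0.001 -0.001]
yaw -2.77 shift [-0.127 -1.625  0.234] turn [-0.    -0.001 -0.001]
```

>>> apply_moves([
  [0.06,-0.2,0,0,0,0],
  [0.12,-0.42,0,0,0,0],
  [0.16,-0.62,0,0,0,0],
  [0.17,-0.8,0,0,0,0],
  [0.16,-0.98,0,0,0,0],
])

```text
clock: 3.48
tcp_pos: [0.4663, 0.0464, 0.3186]
orientation: [-3.141, 0.071, -0.001]
contact_force: [0.4, -0.5, -0.6]
grip_width: 0.0853
gripper_force: 0.0
```

>>> apply_moves([
  [-0.05,-0.16,0.0,0,0,0],
  [-0.15,-0.33,0.05,0,0,0],
  [-0.25,-0.5,0.1,0,0,0],
  [-0.3,-0.64,0.2,0,0,0],
  [-0.3,-0.64,0.2,0,0,0],
])

```text
clock: 4.1
tcp_pos: [0.3963, 0.2102, 0.2673]
orientation: [3.141, -0.062, -0.003]
contact_force: [0.7, -0.4, 0.3]
grip_width: 0.0853
gripper_force: 0.0
```

Run:
```python
from h import *
np.set_printoptions(precision=4,suppress=True)
o=r.get_obs();print(o['clock'],o['tcp_pos'],o['joints'])
to(.4045,.2105,.19,-2.7)
w=shot('wrist','w1')
for t in T:
    L=lm(w,t);print(t,L)
    z=dict(zip(T,[.144,.078,.082,.098,.125]))[t]
    for q in L[:2]: print(atz(w,q[0],z))
```

```text
4.1 [0.3963 0.2102 0.2673] [ 0.1024  0.0837 -0.7563  1.9313  0.0617  1.1521 -2.2877]
yaw -2.27 shift [ 0.033 -0.003  0.309] turn [0.    0.001 0.005]
tray_carrier_grip [([313.9, 181.2], 0.82)]
[0.4013 0.2128 0.144 ]
tray_carrier_toe [([317.9, 165.6], 0.77)]
[0.4057 0.2082 0.078 ]
tray_carrier_post [([171.5, 98.1], 0.64)]
[0.5036 0.3872 0.082 ]
disc_carrier_grip [([170.5, 95.7], 0.58)]
[0.5052 0.3805 0.098 ]
rail_seat []
```

View pics/w1.png

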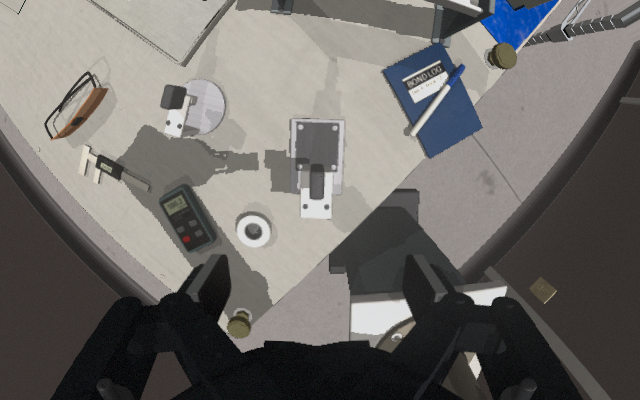

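The wrist view shows the fin at (315,182), centred between the fingers, and the tray square at (317,155), so the carrier matches the estimate. Descending now.

>>> apply_moves([
  [0.03,0,0.15,0,0,0.005],
  [0.03,0,0.3,0,0,0.005],
  [0.03,0,0.45,0,0,0.005],
  [0.03,0,0.57,0,0,0.005],
  [0.03,0,0.57,0,0,0.005],
])

```text
clock: 5.03
tcp_pos: [0.4051, 0.2064, 0.1245]
orientation: [3.139, -0.085, -0.006]
contact_force: [-0.6, -0.5, -0.1]
grip_width: 0.0852
gripper_force: 0.0
```

>>> apply_moves([
  [0,0,0,0,0,0],
  [0,0,0,0,0,0],
  [0,0,0,0,0,0],
  [0,0,0,0,0,0],
  [0,0,0,0,0,0],
], claw=0, newtons=70)

```text
clock: 5.65
tcp_pos: [0.4063, 0.208, 0.1262]
orientation: [-3.14, 0.083, -0.001]
contact_force: [0.5, 0.1, 1.8]
grip_width: 0.0
gripper_force: 1.8
```

>>> apply_moves([
  [0,0,0,0,0,0],
  [0,0,0,0,0,0],
  [0,0,0,0,0,0],
])

```text
clock: 6.02
tcp_pos: [0.4063, 0.208, 0.1262]
orientation: [-3.14, 0.083, -0.001]
contact_force: [-1.0, 0.3, 5.9]
grip_width: 0.0001
gripper_force: 2.7
```

Run:
```python
from h import *
np.set_printoptions(precision=4,suppress=True)
o=r.get_obs();print(o)
p=shot('top','t2')
for t in T[:3]: print(lm(p,t))
# rail end of approach: seat with toe at channel centre
c,s=np.cos(np.radians(-11.3)),np.sin(np.radians(-11.3))
for f in (-.15,-.1,0): print(f,.6285+f*c,.1275+f*s)
```

```text
{'clock': 6.025, 'joints': array([ 0.0236,  0.2818, -0.7237,  2.0897,  0.2472,  0.853 , -2.4685]), 'qvel': array([-0.0018, -0.0015, -0.001 ,  0.0002,  0.0005,  0.0007, -0.0001]), 'tau': array([  0.1138, -34.0956,  -3.9453, -21.4558,   0.1195,  -0.1503,
        -0.0009]), 'tcp_pos': array([0.4063, 0.208 , 0.1262]), 'orientation': array([-3.1402,  0.0835, -0.0008]), 'contact_force': array([-1.023 ,  0.2704,  5.8589]), 'moment': array([ 0.0093,  0.1195, -0.0064]), 'gripper_force': 2.7279849350452423, 'grip_width': 0.00010253531366410769}
[]
[]
[]
-0.15 0.48140780121800797 0.15689192163637766
-0.1 0.5304385341453386 0.14709461442425179
0 0.6285 0.1275
```

The fingers shut to zero, so the fin isn't between the pads. I'll look.

Run:
```python
from h import *
s=shot('side'); w=shot('wrist')
a=cv2.resize(s['pixels'][130:280,300:450],(600,600),interpolation=cv2.INTER_CUBIC)
cv2.imwrite('pics/s3.png',a[:,:,::-1]);
print([lm(s,t) for t in T[:3]],[lm(w,t) for t in T[:3]])
```

```text
[[([389.3, 182.1], 0.62)], [([390.7, 213.9], 0.91)], [([411.0, 225.7], 0.95)]] [[([312.6, 252.9], 0.84)], [([314.7, 215.2], 0.66)], []]
```

View pics/s3.png

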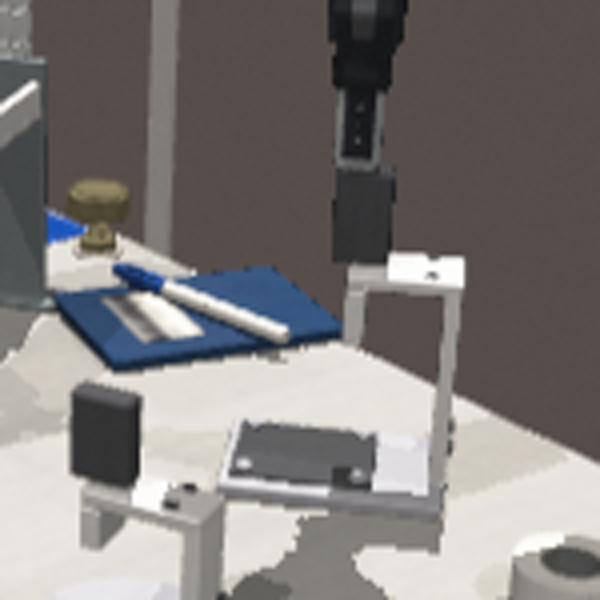

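Run:
```python
from h import *
np.set_printoptions(precision=4,suppress=True)
s=shot('side');p=shot('top');w=shot('wrist')
def proj(p,X):
    A=R.from_rotvec(p['attitude']).as_matrix();v=A.T@(np.array(X)-p['eye'])*[1,-1,-1];q=p['intrinsics']@v;return (q[:2]/q[2]).round(1)
t=r.get_obs()['tcp_pos']
for z in (0,.019,.04,.06): print(proj(s,t+[0,0,z]),proj(p,t+[0,0,z]))
print('fin top',proj(s,[.403,.2105,.164]),'arm',proj(s,[.403,.2105,.116]),'wrist eye',w['eye'])
a=np.hstack([cv2.resize(x,(400,400),interpolation=cv2.INTER_CUBIC) for x in (p['pixels'][190:290,290:390],w['pixels'][100:400,170:470])])
cv2.imwrite('pics/s4.png',a[:,:,::-1])
```

```text
[388.2 189.2] [341.9 241.9]
[388.9 179.9] [342.3 241.7]
[389.7 169.5] [342.8 241.6]
[390.5 159.3] [343.4 241.4]
fin top [391.4 171.1] arm [389.5 194.8] wrist eye [0.479  0.2045 0.3071]
```

View pics/s4.png

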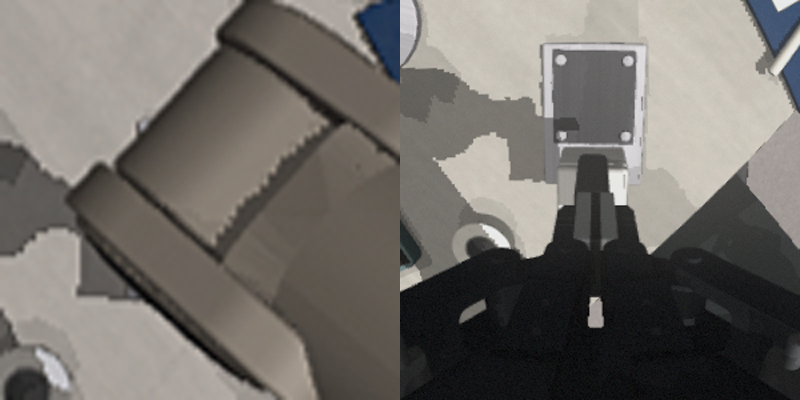

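The wrist view shows the shut fingers at (597,215) directly above the fin at (593,175). In the side view the fingertips end at the fin's top, at about (391,171). So the real tips sit about 38 mm higher than the reported TCP. I'll open, rise a little, then go down about 38 mm more than before.

>>> apply_moves([
  [0,0,-0.06,0,0,0],
  [0,0,-0.06,0,0,0],
  [-0.01,0,-0.06,0,0,0],
  [-0.01,0,-0.06,0,0,0],
  [-0.01,0,-0.06,0,0,0],
], claw=1)

```text
clock: 7.4
tcp_pos: [0.4034, 0.2078, 0.1407]
orientation: [3.14, -0.083, -0.001]
contact_force: [-0.1, -0.3, -0.5]
grip_width: 0.0854
gripper_force: 0.0
```

Run:
```python
from h import *
np.set_printoptions(precision=4,suppress=True)
s=shot('side');w=shot('wrist')
o=r.get_obs();print(o['clock'],o['tcp_pos'],o['grip_width'],o['contact_force'])
L=[lm(w,t) for t in T[:2]];print(L,[atz(w,l[0][0],z) for l,z in zip(L,(.144,.078)) if l])
a=np.hstack([cv2.resize(x,(400,400),interpolation=cv2.INTER_CUBIC) for x in (s['pixels'][130:230,340:440],w['pixels'][100:400,170:470])])
cv2.imwrite('pics/s5.png',a[:,:,::-1])
```

```text
7.5 [0.4035 0.2079 0.1407] 0.08532701749130149 [ 0.5125  0.1949 -0.3603]
[[([314.5, 237.7], 0.93)], [([312.7, 207.7], 0.87)]] [array([0.401 , 0.2095, 0.144 ]), array([0.3999, 0.2114, 0.078 ])]
```

View pics/s5.png

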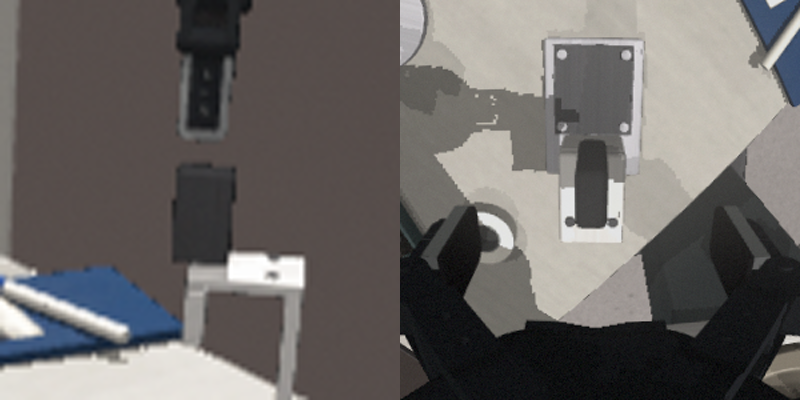

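The side view shows the open fingertips at (204,137), above the fin top at (204,168). The wrist view shows the fin at (591,180), centred between the fingers, with the carrier undisturbed. Descending about 53 mm.

>>> apply_moves([
  [0,0,0.08,0,0,0],
  [0,0,0.16,0,0,0],
  [0,0,0.21,0,0,0],
  [0,0,0.21,0,0,0],
])

```text
clock: 8.1
tcp_pos: [0.403, 0.2077, 0.0878]
orientation: [3.14, -0.083, -0.003]
contact_force: [-0.4, 0.7, 0.3]
grip_width: 0.0852
gripper_force: 0.0
```

>>> apply_moves([
  [0,0,0,0,0,0],
  [0,0,0,0,0,0],
  [0,0,0,0,0,0],
  [0,0,0,0,0,0],
  [0,0,0,0,0,0],
], claw=0, newtons=80)

```text
clock: 8.72
tcp_pos: [0.4037, 0.2082, 0.0886]
orientation: [-3.14, 0.083, -0.001]
contact_force: [-0.0, 1.2, 1.0]
grip_width: 0.0129
gripper_force: 78.4
```

>>> apply_moves([
  [0,0,0,0,0,0],
  [0,0,0,0,0,0],
])

```text
clock: 8.98
tcp_pos: [0.4037, 0.2082, 0.0886]
orientation: [-3.14, 0.083, -0.0]
contact_force: [-0.9, 1.8, 2.2]
grip_width: 0.013
gripper_force: 78.6
```

The grip holds: opening 13 mm at 78 N. Lifting, then checking that the carrier came up straight.

>>> apply_moves([
  [0,0,-0.06,0,0,0],
  [0,0,-0.15,0,0,0],
  [0,0,-0.25,0,0,0],
  [0,0,-0.33,0,0,0],
  [0,0,-0.33,0,0,0],
])

```text
clock: 9.6
tcp_pos: [0.4044, 0.2082, 0.1724]
orientation: [-3.14, 0.084, -0.005]
contact_force: [-0.9, 0.7, -3.4]
grip_width: 0.0133
gripper_force: 78.2
```

Run:
```python
from h import *
np.set_printoptions(precision=4,suppress=True)
s=shot('side');p=shot('top')
o=r.get_obs();print(o['clock'],o['tcp_pos'],o['grip_width'],o['contact_force'],o['moment'])
for t in T[:3]:
    S=lm(s,t);P=lm(p,t);print(t,S,P)
    if S:
        e,d=ray(s,S[0][0]);k=(o['tcp_pos'][1]+.002-e[1])/d[1];print('at plane y',e+k*d)
to(.505,.154,.171,-11.3);to(.6305,.1275,.171,-11.3)
```

```text
9.7 [0.4032 0.2073 0.1705] 0.013267810382852168 [-0.2124  0.4523 -3.771 ] [-0.0473 -0.0446 -0.0099]
tray_carrier_grip [([393.3, 139.1], 0.68)] []
at plane y [0.404  0.2093 0.2255]
tray_carrier_toe [([390.9, 172.4], 0.81)] [([267.5, 199.1], 0.54)]
at plane y [0.4037 0.2093 0.1609]
tray_carrier_post [([416.4, 185.5], 0.82), ([391.1, 136.5], 0.7)] []
at plane y [0.354  0.2093 0.1379]
yaw -3.03 shift [ 0.418  0.193 -0.003] turn [0.    0.001 0.092]
yaw -3.03 shift [ 0.925  0.273 -0.004] turn [0.    0.001 0.092]
```

>>> apply_moves([
  [0.08,0.04,0,0,0,0.02],
  [0.2,0.1,0,0,0,0.05],
  [0.32,0.15,0,0,0,0.08],
  [0.42,0.19,0,0,0,0.092],
  [0.42,0.19,0,0,0,0.092],
])

```text
clock: 10.62
tcp_pos: [0.5086, 0.1524, 0.1703]
orientation: [3.125, -0.318, 0.0]
contact_force: [0.9, -0.7, -4.1]
grip_width: 0.0131
gripper_force: 78.1
```

Run:
```python
from h import *
np.set_printoptions(precision=4,suppress=True)
s=shot('side');w=shot('wrist','w6')
o=r.get_obs();print(o['clock'],o['tcp_pos'],o['grip_width'],o['joints'])
for t in T:
    print(t,lm(s,t),lm(w,t))
L=lm(w,'rail_seat');
if L: print(atz(w,L[0][0],.125))
to(.6305,.1275,.171,-11.3)
```

```text
10.725 [0.506  0.1544 0.1704] 0.012911199961480877 [ 0.1219  0.3321 -0.6482  1.8926  0.2363  0.9946 -2.3998]
tray_carrier_grip [([339.8, 129.5], 0.83)] [([314.8, 281.1], 0.61)]
tray_carrier_toe [([336.2, 159.6], 0.79)] [([316.7, 229.5], 0.9)]
tray_carrier_post [([362.1, 174.7], 0.6)] []
disc_carrier_grip [([325.5, 234.9], 0.88)] [([110.6, 245.4], 0.67)]
rail_seat [([283.5, 170.6], 0.87)] [([313.2, 41.5], 0.62)]
[0.6311 0.131  0.125 ]
yaw -11.32 shift [ 0.511  0.01  -0.   ] turn [ 0. -0. -0.]
```

View pics/w6.png

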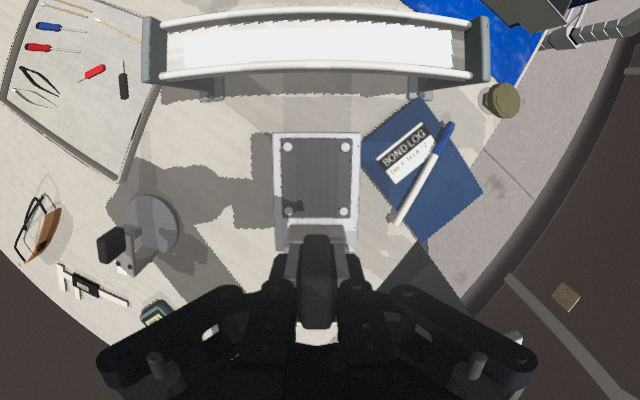

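The wrist view shows the tray at (316,190), square to the rail. The near lip is at row 72 and the rail is centred around column 315. Advancing over the lip.

>>> apply_moves([
  [0.1,0,0,0,0,0],
  [0.22,0,0,0,0,0],
  [0.34,0.01,0,0,0,0],
  [0.44,0.01,0,0,0,0],
  [0.505,0.01,0,0,0,0],
])

```text
clock: 11.9
tcp_pos: [0.6302, 0.1271, 0.1706]
orientation: [3.126, -0.311, -0.0]
contact_force: [-0.8, 0.4, -3.8]
grip_width: 0.0131
gripper_force: 78.1
```

>>> apply_moves([
  [0,0,0,0,0,0],
  [0,0,0,0,0,0],
])

```text
clock: 12.15
tcp_pos: [0.6281, 0.1283, 0.1708]
orientation: [-3.126, 0.308, 0.002]
contact_force: [-1.2, 0.1, -2.3]
grip_width: 0.0131
gripper_force: 78.2
```

Run:
```python
from h import *
np.set_printoptions(precision=4,suppress=True)
s=shot('side');w=shot('wrist')
o=r.get_obs();print(o['clock'],o['tcp_pos'],o['contact_force'])
for t in T[:3]+['rail_seat']:
    S=lm(s,t);print(t,S,lm(w,t))
    if S:
        e,d=ray(s,S[0][0]);k=(o['tcp_pos'][1]-e[1])/d[1];print('at plane y',e+k*d)
to(.6305,.1275,.135,-11.3)
a=np.hstack([cv2.resize(x,(400,400),interpolation=cv2.INTER_CUBIC) for x in (s['pixels'][120:220,230:330],w['pixels'][50:350,170:470])])
cv2.imwrite('pics/s7.png',a[:,:,::-1])
```

```text
12.25 [0.6282 0.1283 0.171 ] [-0.2498  0.7087 -2.8769]
tray_carrier_grip [([281.6, 124.3], 0.62)] [([314.8, 280.6], 0.74)]
at plane y [0.6303 0.1283 0.2228]
tray_carrier_toe [([283.7, 155.8], 0.77)] [([316.3, 230.8], 0.58), ([312.2, 204.1], 0.42)]
at plane y [0.6269 0.1283 0.1558]
tray_carrier_post [([305.4, 168.8], 0.73)] []
at plane y [0.5806 0.1283 0.13  ]
rail_seat [([282.7, 168.4], 0.59)] [([311.7, 203.1], 0.91)]
at plane y [0.6294 0.1283 0.1278]
yaw -11.33 shift [ 0.005 -0.     0.144] turn [ 0. -0. -0.]
```

View pics/s7.png

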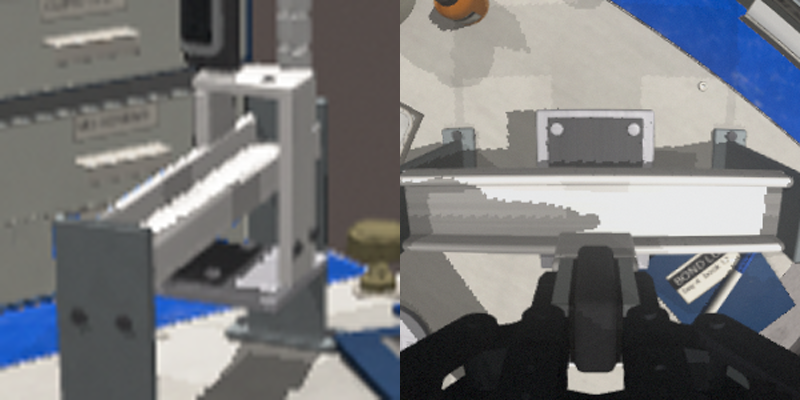

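The side crop shows the toe at about (215,130) above the channel, the post at (290,190) on the robot's side of the lip, and the tray at (240,280) beneath the rail. The wrist crop shows it square to the rail and near the middle. Lowering.

>>> apply_moves([
  [0.006,0,0.03,0,0,0],
  [0.006,0,0.06,0,0,0],
  [0.006,0,0.09,0,0,0],
  [0.006,0,0.115,0,0,0],
  [0.006,0,0.13,0,0,0],
])

```text
clock: 13.28
tcp_pos: [0.6304, 0.1273, 0.1378]
orientation: [3.126, -0.31, -0.001]
contact_force: [-0.5, 0.7, -3.4]
grip_width: 0.013
gripper_force: 78.2
```

>>> apply_moves([
  [0,0,0.004,0,0,0],
  [0,0,0.008,0,0,0],
  [0,0,0.01,0,0,0],
  [0,0,0.01,0,0,0],
])

```text
clock: 13.78
tcp_pos: [0.6307, 0.1274, 0.136]
orientation: [-3.126, 0.31, -0.0]
contact_force: [0.4, 0.6, -2.0]
grip_width: 0.0129
gripper_force: 78.2
```

>>> apply_moves([
  [0,0,0.003,0,0,0],
  [0,0,0.006,0,0,0],
  [0,0,0.006,0,0,0],
])

```text
clock: 14.15
tcp_pos: [0.631, 0.1275, 0.1355]
orientation: [3.126, -0.31, 0.002]
contact_force: [-2.1, -1.4, 5.7]
grip_width: 0.0133
gripper_force: 79.6
```

Run:
```python
from h import *
np.set_printoptions(precision=4,suppress=True)
o=r.get_obs();print(o['clock'],o['tcp_pos'],o['contact_force'],o['moment'])
s=shot('side')
for t in T[:3]:
    S=lm(s,t)
    if S:
        e,d=ray(s,S[0][0]);k=(o['tcp_pos'][1]-e[1])/d[1];print(t,S,e+k*d)
```

```text
14.15 [0.631  0.1275 0.1355] [-2.1003 -1.3948  5.7405] [-0.3389  0.6642 -0.0712]
tray_carrier_grip [([281.3, 142.3], 0.58)] [0.6317 0.1275 0.1846]
tray_carrier_toe [([281.4, 170.1], 0.88)] [0.6325 0.1275 0.1236]
tray_carrier_post [([304.7, 181.8], 0.57)] [0.5821 0.1275 0.1004]
```

The force went from −3.4 N to +5.7 N at the predicted height, so the toe is on the channel floor. Releasing and rising.

>>> apply_moves([
  [0,0,0,0,0,0],
  [0,0,0,0,0,0],
  [0,0,0,0,0,0],
  [0,0,0,0,0,0],
  [0,0,0,0,0,0],
], claw=1)

```text
clock: 14.98
tcp_pos: [0.6307, 0.1274, 0.1344]
orientation: [-3.126, 0.31, -0.0]
contact_force: [0.4, -0.6, 0.6]
grip_width: 0.0855
gripper_force: 0.0
```

>>> apply_moves([
  [0,0,-0.06,0,0,0],
  [0,0,-0.18,0,0,0],
  [0,0,-0.32,0,0,0],
  [0,0,-0.48,0,0,0],
  [0,0,-0.48,0,0,0],
])

```text
clock: 15.6
tcp_pos: [0.6328, 0.1286, 0.2595]
orientation: [-3.123, 0.31, -0.012]
contact_force: [0.6, 1.2, -0.4]
grip_width: 0.0853
gripper_force: 0.0
```

Run:
```python
from h import *
np.set_printoptions(precision=4,suppress=True)
o=r.get_obs();print(o['clock'],o['tcp_pos'],o['contact_force'],o['grip_width'])
s=shot('side');w=shot('wrist')
for t in T[:4]:
    S=lm(s,t);W=lm(w,t);print(t,S,W)
    if S:
        e,d=ray(s,S[0][0]);k=(.1275-e[1])/d[1];print('side',e+k*d)
    if W: print('wrist',atz(w,W[0][0],dict(zip(T,[.191,.125,.12,.098]))[t]))
for y in [e for e in T[:1]]:
    S=r.outline_of({k:v for k,v in w.items() if k!='fish'},y)
    if S:
        c=np.argwhere(S[0]['pixels'])[:,::-1].astype(np.float32);print(S[0]['rect'],cv2.minAreaRect(c))
```

```text
15.6 [0.6328 0.1286 0.2595] [ 0.6251  1.1902 -0.366 ] 0.0853426399355889
tray_carrier_grip [([281.8, 142.0], 0.74)] [([315.4, 210.3], 0.66)]
side [0.6307 0.1275 0.1853]
wrist [0.6252 0.1305 0.191 ]
tray_carrier_toe [([281.6, 168.0], 0.97)] []
side [0.632  0.1275 0.1283]
tray_carrier_post [([302.4, 183.8], 0.61), ([283.8, 169.6], 0.4)] []
side [0.5871 0.1275 0.0955]
disc_carrier_grip [([329.2, 235.9], 0.91)] [([163.9, 303.4], 0.72)]
side [ 0.5265  0.1275 -0.0241]
wrist [0.4985 0.3819 0.098 ]
[285.8, 126.0, 62.5, 119.9] ((316.5, 186.5), (119.0, 61.0), 90.0)
```

```bash
python3 -c "
from h import *
print(r.hand_in())"
```

```text
the job is handed in; nothing more can be done
None
```

The tray carrier is hung near the middle of the rail: toe down in the channel, level and square, post on the robot's side. I released it, left the disc carrier untouched, and handed in at about 16 s; no verdict came back.

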